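Slide a ridge cap onto the display rail and shut the keeper

ROBOT

A 6-joint arm with a two-finger parallel gripper is mounted at the origin on the work surface. World frame = base frame: x ahead of the robot, y to its left, z up, the work surface at z = 0. Lengths are in m, angles in rad, forces in N, time in s.
With the tool pointing down it reaches from about 0.35 to 0.8 m from the base axis. Payload 7.3 kg.
Tool frame: the origin (TCP) lies midway between the tips of the shut fingers; the grasp point (between the pads) lies 19 mm behind it; z points along the fingers, y is the line along which they close (so a half turn about z gives the same grasp; the last joint's range is limited). The gripper opens to 85 mm and grips with 20 to 120 N. Pads are 22 mm wide; open, the fingers measure 114 mm over their backs; the gripper's body (76 mm by 85 mm) begins 54 mm behind the grasp point. The pads swing forward as they close: fully open they stand 13 mm farther back than shut.
Start: joints at [1.093, 0.342, 1.524, -0, 1.275, -0.146], TCP at [0.171, 0.496, 0.231] pointing down, gripper open.
Joint ranges: [-2.53, 2.53], [-0.77, 2.02], [0.04, 2.7], [-1, 4.14], [0.28, 2.66], [-3.11, 3.11]. Speed limits (rad/s): [2.57, 2.57, 3.14, 3.14, 3.14, 3.14].

INTERFACE

Orientations are given as a 3x3 rotation matrix whose columns are the frame's x, y, z axes.
In Python, from station import * gives the robot as it stands. The module is installed in compiled form; this text tells all that it offers.
- The arm moves only by the shell command python3 -m jog 'ROWS'. ROWS is JSON, a list of rows, each an object with "dp": the shift along the world's x, y, z as a fraction of full scale, a list of three; "turn": the turn, a rotation vector about the world's x, y, z as a fraction of full scale, a list of three; "fingers": the finger opening in mm, from 0 to 85.4. A call has 1 to 20 rows; each row shifts and turns the commanded pose from where the row before left it; what a row does not reach is not made up. Full scale, the value 1, is 0.04 m for a shift and 0.12 rad for a turn. A row lasts 1/10 s, in which the tool goes at most 50 mm and 8.59 degrees, less where a joint would pass 70% of its speed; a pose out of reach is approached as far as the arm can. A call with a number of a shift or a turn outside -1 to 1 is refused whole. A call with a gripper value outside its range is refused whole. The fingers move at their own pace and stop on an object; the grip force is fixed at half the most. Time passes only in rows, so rows that do not move let the fingers close. It gives the time, the measured TCP pose, the force, the opening and the grip force at its end, in the units of the state.
- get_obs(): the state, without advancing time (a new reading comes with each control period).
- grab_frame(name): name is "scene" or "top" or "wrist"; returns a dict with "color" (400x640x3 uint8, red, green, blue), "z_map" (400x640 float32, m along the optical axis (not along the pixel's ray), 0 where there is no reading), "mtx" (3x3 intrinsics, pixels), "k1" (the pictures are not rectified: a ray, as slopes to the right and down, at radius r is drawn at 1 + k1 r^2 times it, then the intrinsics apply), "camera_from_world" (4x4, takes a point from world to camera coordinates). Camera axes: x right, y down, z forward; pixel columns grow to the right and rows downward; lengths in m; the calibration is good to about 2 mm. A picture is of the moment at which its call begins.
- job_done(): hands the job in; it is judged then, once.
Trained networks look in the newest picture that a camera, given by its name, has taken for a name from the list of things; names that differ only in an ending like _2 or _b are one class to them, and where a whole thing is asked for, a point or a joint stands for the part that bears it (a point fixed in the world has none). Each returns a list of dicts, best first, with "score" (0 to 1); they miss things now and then, are a little off and sometimes report something else, mostly with a low value. They report only what shows in the picture. A call takes as long as a camera call. They do not tell look-alikes from the thing itself.
- look_for(target, camera): "rect" ([left, top, right, bottom] in pixels, round what is visible of it).
- mark_of(target, camera): "location" ([row, column] in pixels: a listed point, or the origin of a listed thing).
The state is a dict: "clock": time; "qpos": joint angles; "dq": joint speeds; "joint_efforts": joint torques, N m; "ee_pos": TCP position; "orientation": TCP orientation; "ft_force": force on the tool from outside, world axes, zero at the start; "ft_torque": the same for the moment, N m; "finger_gap": finger opening in m; "gripper_force": force on a finger pad.
Only numpy, scipy, OpenCV 4.12 (cv2) and the standard library are available. Lean on these libraries where they do the work, as an engineer would, in place of code of your own. Each camera call takes 0.05 s, during which the arm holds its last target. There are 200 camera calls.

TASK

The folded metal ridge cap standing on the display shelf belongs on the rail beside it: line it up and slide it off the shelf so that it hangs astride the rail with its whole length clear of the shelf. Then tip the keeper bar at the rail's end over until it lies fully shut behind the cap. Leave everything else on and around the stand where it is.

Things in the scene. Friction and masses are not known exactly. Their poses are not given: they have to be found in the camera images.
- stand: Fixed dark steel shelf with a round rail running on from its right edge. Origin on the table under the middle of that edge; x away from the robot, y left along the shelf, z up. mm: shelf top z 100, x +-110, y 0 to 290, no walls. Rail along x = 0, 12 thick, centre z 151.7, free round end at y = -6, to a post (24 wide, 164 high) at y = -209. Keeper hinge cheeks: x -92 to -68, y 3 to 33, top z 130
- cap: Loose grey sheet-metal ridge cap, a little house roof open below and at both ends, about 0.4 kg. mm: 110 long (its y), 100 wide (x), sheet 4; side walls 36 high, then two slopes to a ridge along y, underside 71 and top roll 84 above the lower edges. Origin: centre of underside, z up. Starts on the shelf, ridge underside 14 above the rail's top; hung on the rail, origin is at z 88
- keeper (a joint): Angle (rad) of the keeper, a 10 mm round steel bar hinged on the robot's side of the shelf near the rail's end. Axis: stand's y through its x -80, y 18, z 120 mm. 0 = open, leaning 0.25 towards the robot; 0.25 = upright; grows as it tips away from the robot; 1.82 = shut, level across the shelf 20 mm above it. Stays put near upright; falls shut once well past
- keeper_tip (a point): centre of the black ball (16 mm) on the keeper's tip, 112 mm from its hinge
- jar: bystander: small closed jar, 36 mm across, 50 mm high, standing on the stand's shelf at the far rear corner; origin at the centre of its underside
- small_carton: bystander: cardboard box 36 x 36 x 45 mm high on the stand's shelf at the near rear corner; origin at the centre of its underside
- low_bin: bystander: open red bin 120 x 100 x 50 mm high on the table under the rail; origin at the centre of its underside
- screw_carton: bystander: brown carton 90 x 70 x 60 mm high on the table to the left of the stand; origin at the centre of its underside
- white_carton: bystander: white carton 80 x 100 x 55 mm high on the table to the right, beyond the can; origin at the centre of its underside
- wrench: bystander: steel wrench 160 mm long lying on the table on the robot's side of the rail, to the right; origin under its middle, long axis x
- can: bystander: can 60 mm across, 90 mm high, on the table to the right of the rail; origin at the centre of its underside
There are look-alikes about, which are no part of the job. Leave any green or purple look-alike of the cap alone.

How it is judged:
By the outcome, as a careful person would: the job done as asked, in the order asked, and still so for the second after the job is handed in, with the robot touching nothing.
It also fails if it takes over 72 s, if anything falls off the work surface, if the arm or the gripper's body presses on something with over 40 N, if the wrist force passes 120 N, or if a joint passes its speed limit or range.

## Working session

There is one attempt and no reset: what is moved stays moved. The work goes in short steps, Python scripts to look and compute and a shell command to move; the robot and the scene stay as the last step left them, time stands still between calls to the robot, and variables do not carry over. Pictures are saved under pics/ and viewed, at most 10 in all, crops included, and the job is handed in when it is done.

```bash
mkdir -p pics
cat > h.py <<'E'
from station import *
import numpy as np, cv2
def pt(f,row,col,z=None,d=None):
    K=f["mtx"];n=np.array([(col-K[0,2])/K[0,0],(row-K[1,2])/K[1,1]])
    u=n.copy()
    for _ in range(20): u=n/(1+f["k1"]*(u@u))
    T=np.linalg.inv(f["camera_from_world"]);r=T[:3,:3]@np.array([u[0],u[1],1]);o=T[:3,3]
    if z is not None: return o+r*(z-o[2])/r[2]
    if d is None: d=f["z_map"][int(round(row)),int(round(col))]
    return o+r*d
def cloud(f):
    v,u=np.mgrid[0:400,0:640];K=f["mtx"]
    n=np.stack([(u-K[0,2])/K[0,0],(v-K[1,2])/K[1,1]],-1);s=n.copy()
    for _ in range(20): s=n/(1+f["k1"]*(s**2).sum(-1,keepdims=True))
    z=f["z_map"][...,None];P=np.concatenate([s*z,z],-1)
    T=np.linalg.inv(f["camera_from_world"]);P=P@T[:3,:3].T+T[:3,3];P[f["z_map"]==0]=np.nan
    return P
def px(f,p):
    c=f["camera_from_world"]@np.append(p,1);s=c[:2]/c[2];s=s*(1+f["k1"]*(s@s));K=f["mtx"]
    return K[0,0]*s[0]+K[0,2],K[1,1]*s[1]+K[1,2]
def save(n,im): cv2.imwrite("pics/"+n+".png",im[...,::-1])
E
python3 - <<'E'
from h import *
np.set_printoptions(precision=4,suppress=True)
a=grab_frame("scene");b=grab_frame("top")
save("s0",a["color"]);save("t0",b["color"])
for c,f in(("scene",a),("top",b)):
  print(c,np.linalg.inv(f["camera_from_world"])[:3,3],f["mtx"][0,0])
  for n in "stand cap keeper keeper_tip jar small_carton".split():
    for m in mark_of(n,c)[:3]: 
      r,q=m["location"]; print(n,m["score"],np.round([r,q]), pt(f,r,q))
  print([ (np.round(x["rect"]),x["score"]) for x in look_for("cap",c)])
E
```

```text
scene [ 1.2316 -0.2299  0.8629] 384.61526947216294
stand 0.62 [249. 314.] [ 0.5544 -0.0075  0.0044]
cap 0.9 [173. 370.] [0.3321 0.2651 0.044 ]
cap 0.79 [275. 468.] [0.8048 0.3265 0.0578]
cap 0.59 [213. 363.] [0.5905 0.1171 0.1474]Traceback (most recent call last):
  File "<stdin>", line 8, in <module>
ValueError: it knows: can, cap, jar, keeper_tip, low_bin, screw_carton, small_carton, stand, white_carton, wrench
```

```bash
python3 -c "
from station import *;print(get_obs())"
```

```text
{'clock': 0.2, 'qpos': array([ 1.09300522e+00,  3.42458007e-01,  1.52460584e+00, -1.99731651e-05,
        1.27543007e+00, -1.45991152e-01]), 'dq': array([-0.00019819, -0.00127807, -0.00448196,  0.00124562,  0.00198666,
        0.00280229]), 'joint_efforts': array([ 6.34626140e-04, -4.33517504e+01, -2.45950502e+01, -5.20243816e-05,
        5.90532494e-03, -5.62443199e-05]), 'ee_pos': array([0.17089319, 0.49617232, 0.23090691]), 'orientation': array([[-9.45459424e-01,  3.25739649e-01, -3.97445097e-04],
       [ 3.25739872e-01,  9.45459085e-01, -8.09111307e-04],
       [ 1.12208445e-04, -8.94445625e-04, -9.99999594e-01]]), 'ft_force': array([ 0.32372777, -0.4766924 ,  0.22702244]), 'ft_torque': array([-0.00956059, -0.00259977,  0.01607146]), 'gripper_force': 0.0, 'finger_gap': 0.08543783133249273}
```

View pics/s0.png

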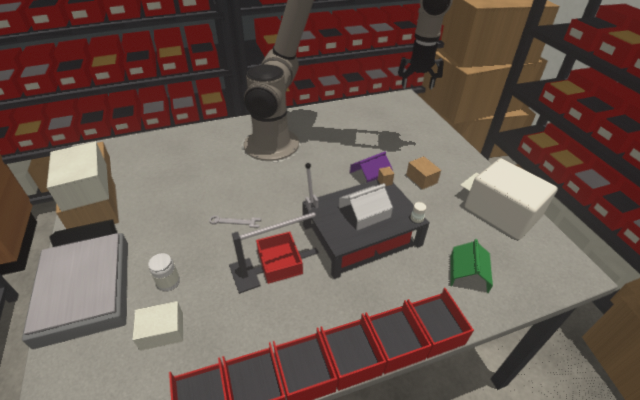

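View pics/t0.png

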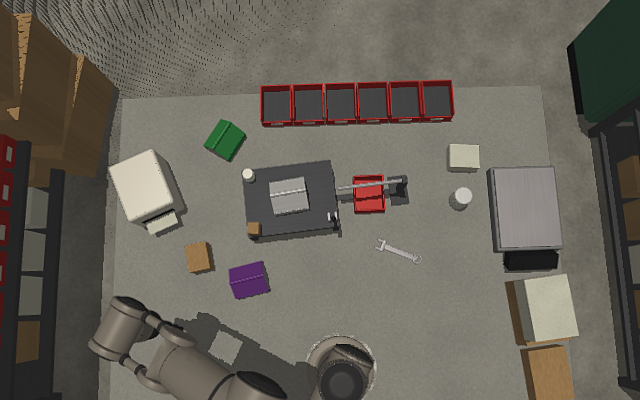

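Scene: the grey cap is on the shelf at (368,205), the green look-alike on the table at (470,265), the purple one at (375,165). The top view shows grey at (288,196), green at (225,140) and purple at (250,280). Only the grey one stands on the stand's shelf, so it is the one meant. Next I measure the geometry from depth and make an enlarged crop.

```bash
cat > m.py <<'E'
from h import *
np.set_printoptions(precision=4,suppress=True)
def rect(P):
    c,s,a=cv2.minAreaRect((P[:,:2]*1000).astype(np.float32)); return np.round(c,1),np.round(s,1),round(a,2)
def line(P):
    c=P.mean(0);u=np.linalg.svd(P-c)[2][0];return c,u*np.sign(u[1])
if __name__=="__main__":
  for n in("top","scene"):
    f=grab_frame(n);C=cloud(f);P=C.reshape(-1,3);P=P[~np.isnan(P[:,0])]
    P=P[(P[:,0]>.3)&(P[:,0]<.8)&(P[:,1]>-.3)&(P[:,1]<.4)]
    S=P[abs(P[:,2]-.1)<.006]; 
    from scipy.spatial import cKDTree
    k=cKDTree(S[:,:2]).query_ball_point(S[:,:2],.012,return_length=True);S=S[k>8]
    print(n,"shelf",len(S),rect(S),S[:,2].mean())
    for nm in("cap","stand","keeper_tip","jar","small_carton","low_bin"):
      print(nm,[(round(m["score"],2),np.round(m["location"]),pt(f,*m["location"])) for m in mark_of(nm,n)[:3]])
    R=P[(P[:,2]>.148)&(P[:,2]<.164)&(P[:,1]<-.02)&(P[:,1]>-.2)]
    if len(R): print("rail",len(R),*line(R),R.min(0),R.max(0))
    Q=P[(P[:,2]>.112)&(P[:,1]>.03)&(P[:,1]<.3)&(P[:,2]<.2)]
    G=Q[(Q[:,2]>.174)]; print("ridge",len(G),*line(G),G.min(0),G.max(0))
    Q=Q[(Q[:,2]>.128)];Q=Q[np.linalg.norm(Q[:,:2]-G.mean(0)[:2],axis=1)<.08]
    print("cap",rect(Q),Q.min(0),Q.max(0))
    c=f["color"]; x,y=px(f,G.mean(0));x,y=int(x),int(y)
    save("crop_"+n,cv2.resize(c[y-65:y+65,x-90:x+90],None,fx=4,fy=4,interpolation=2))
E
python3 m.py
python3 - <<'E'
import cv2,numpy as np
E
```

```text
top shelf 4092 (array([545.5, 147.6]), array([221.6, 290.4]), 5.72) 0.09995737892140268
cap [(0.9, array([279., 254.]), array([0.2923, 0.2654, 0.0673])), (0.88, array([194., 287.]), array([0.5414, 0.1475, 0.1793])), (0.67, array([140., 226.]), array([0.7579, 0.3605, 0.0602]))]
stand [(0.89, array([197., 333.]), array([0.5456, 0.0076, 0.0987]))]
keeper_tip [(0.58, array([218., 331.]), array([0.4566, 0.0171, 0.2356]))]
jar [(0.44, array([179., 249.]), array([0.6033, 0.272 , 0.1323]))]
small_carton [(0.66, array([229., 254.]), array([0.4415, 0.2551, 0.1466]))]
low_bin [(0.89, array([194., 366.]), array([ 0.5683, -0.1035,  0.008 ]))]
rail 220 [ 0.5698 -0.1088  0.1553] [-0.0981  0.9952 -0.0001] [ 0.5563 -0.1975  0.1481] [ 0.5847 -0.0201  0.1637]
ridge 137 [0.5458 0.1474 0.181 ] [-0.1462  0.9891 -0.0146] [0.5315 0.0926 0.174 ] [0.5591 0.1999 0.1894]
cap (array([546.9, 146.9]), array([101.9, 110.1]), 8.29) [0.4899 0.0866 0.1281] [0.6043 0.2073 0.1894]
scene shelf 4160 (array([557.4,  32.8]), array([224.3, 514.7]), 5.81) 0.10030365747321852
cap [(0.89, array([271., 466.]), array([0.7928, 0.3
[... 187 characters left out ...]
5 , -0.0035,  0.0016])), (0.35, array([266., 282.]), array([ 0.586 , -0.1113,  0.0085]))]
keeper_tip [(0.46, array([165., 307.]), array([0.4567, 0.0039, 0.2352]))]
jar [(0.81, array([220., 414.]), array([0.6264, 0.255 , 0.1109]))]
small_carton [(0.8, array([184., 385.]), array([0.4624, 0.2466, 0.1094]))]
low_bin [(0.86, array([264., 279.]), array([ 0.5752, -0.1179,  0.0032]))]
rail 334 [ 0.5731 -0.1123  0.1555] [-0.1004  0.9949  0.0024] [ 0.5587 -0.1997  0.148 ] [ 0.5853 -0.0201  0.1611]
ridge 162 [0.5498 0.1393 0.181 ] [-0.1459  0.9893  0.0041] [0.5355 0.0854 0.174 ] [0.5602 0.1974 0.1864]
cap (array([547.7, 141.9]), array([102.5, 114.2]), 8.74) [0.4935 0.0796 0.128 ] [0.6048 0.2027 0.1864]
```

View pics/crop_scene.png

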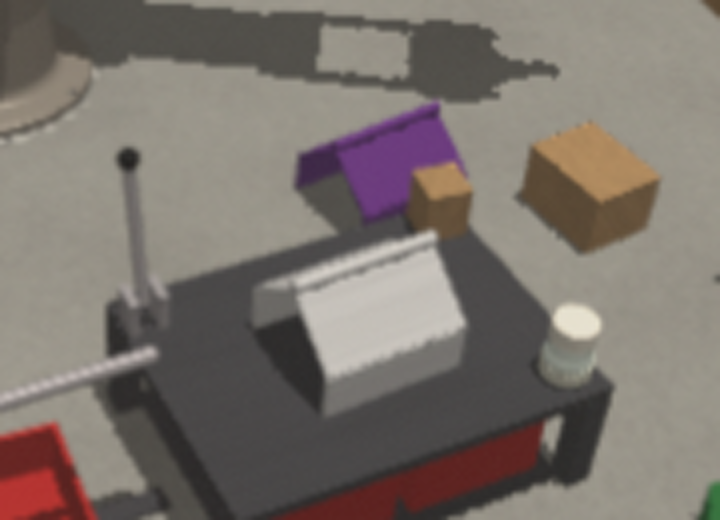

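The crop confirms the grey roof with a roll along its ridge, standing on the dark shelf. The keeper leans open at the upper left (crop 128,158), and the purple one is down on the table behind. Stand: origin about (0.560, 0.002), yaw 0.10. Cap: about (0.547, 0.146), yaw 0.146, so it needs turning by about −2.6°. I'll go above it and pinch the ridge roll.

```bash
python3 -m jog '[{"dp":[0,0,1],"turn":[0,0,0],"fingers":40},{"dp":[0.5,-0.46,0],"turn":[0,0,-0.48],"fingers":40},{"dp":[0.5,-0.46,0],"turn":[0,0,-0.48],"fingers":40},{"dp":[0.5,-0.46,0],"turn":[0,0,-0.48],"fingers":40},{"dp":[0.5,-0.46,0],"turn":[0,0,-0.48],"fingers":40},{"dp":[0.5,-0.46,0],"turn":[0,0,-0.48],"fingers":40},{"dp":[0.5,-0.46,0],"turn":[0,0,-0.48],"fingers":40},{"dp":[0.5,-0.46,0],"turn":[0,0,-0.48],"fingers":40},{"dp":[0.5,-0.46,0],"turn":[0,0,-0.48],"fingers":40},{"dp":[0.5,-0.46,0],"turn":[0,0,-0.48],"fingers":40},{"dp":[0.5,-0.46,0],"turn":[0,0,-0.48],"fingers":40},{"dp":[0.5,-0.46,0],"turn":[0,0,-0.48],"fingers":40},{"dp":[0.5,-0.46,0],"turn":[0,0,-0.48],"fingers":40},{"dp":[0.5,-0.46,0],"turn":[0,0,-0.48],"fingers":40},{"dp":[0.5,-0.46,0],"turn":[0,0,-0.48],"fingers":40},{"dp":[0.5,-0.46,0],"turn":[0,0,-0.48],"fingers":40},{"dp":[0.5,-0.46,0],"turn":[0,0,-0.48],"fingers":40},{"dp":[0.5,-0.46,0],"turn":[0,0,-0.48],"fingers":40},{"dp":[0.5,-0.46,0],"turn":[0,0,-0.48],"fingers":40},{"dp":[0,0,0],"turn":[0,0,0],"fingers":40}]'
cat > w.py <<'E'
from m import *
f=grab_frame("wrist");o=get_obs();print(o["clock"],o["ee_pos"],o["orientation"][:,1],o["qpos"])
P=cloud(f).reshape(-1,3);P=P[~np.isnan(P[:,0])]
Q=P[(P[:,2]>.13)&(P[:,2]<.19)&(abs(P[:,0]-.547)<.09)&(abs(P[:,1]-.146)<.08)]
G=Q[Q[:,2]>.178];print(len(G),*line(G),G.min(0),G.max(0),rect(Q))
import sys;save(sys.argv[1],f["color"])
E
python3 w.py w1
```

```text
clock: 2.9
ee_pos: [0.5329, 0.1629, 0.2708]
orientation: [[-0.197, 0.98, 0.0], [0.98, 0.197, -0.001], [-0.001, 0.0, -1.0]]
ft_force: [0.2, 0.5, -0.7]
finger_gap: 0.0401
gripper_force: 0.0
2.95 [0.5317 0.1641 0.2709] [ 0.98    0.1989 -0.0006] [ 0.1617  0.3741  1.3658 -0.      1.4022 -0.0385]
1746 [0.5473 0.1489 0.1839] [-0.1468  0.9892 -0.0032] [0.5356 0.0889 0.178 ] [0.561  0.1996 0.1869] (array([548.5, 144.2]), array([100.2, 111.5]), 8.53)
```

View pics/w1.png

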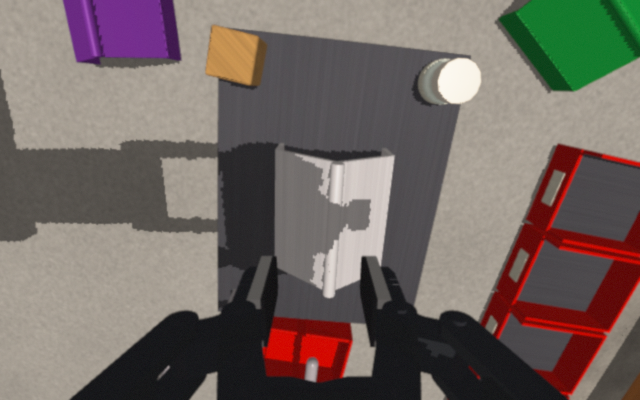

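The wrist view shows the roll running from (333,165) to (328,295) with the fingers short of it. Ridge centre is (0.548, 0.1445) and yaw 0.147. I'll centre, descend and close on the roll.

```bash
python3 -m jog '[{"dp":[0.2,-0.25,0],"turn":[0,0,-0.22],"fingers":30},{"dp":[0.2,-0.24,0],"turn":[0,0,-0.22],"fingers":30},{"dp":[0,0,-0.5],"turn":[0,0,0],"fingers":30},{"dp":[0,0,-0.6],"turn":[0,0,0],"fingers":30},{"dp":[0,0,-0.5],"turn":[0,0,0],"fingers":30},{"dp":[0,0,-0.4],"turn":[0,0,0],"fingers":30},{"dp":[0,0,-0.2],"turn":[0,0,0],"fingers":30},{"dp":[0,0,-0.1],"turn":[0,0,0],"fingers":30},{"dp":[0,0,0],"turn":[0,0,0],"fingers":30}]'; python3 w.py w2
```

```text
clock: 3.85
ee_pos: [0.5472, 0.1456, 0.1794]
orientation: [[-0.149, 0.989, 0.0], [0.989, 0.149, -0.0], [-0.0, 0.0, -1.0]]
ft_force: [0.4, -0.2, -0.1]
finger_gap: 0.03
gripper_force: 0.0
3.9 [0.5474 0.1456 0.1799] [0.9889 0.1488 0.0011] [ 0.1247  0.4607  1.4869 -0.      1.1929 -0.0246]
4507 [0.5473 0.1513 0.1841] [-0.1464  0.9892 -0.0023] [0.5201 0.0892 0.1781] [0.5737 0.1995 0.19  ] (array([548.3, 144.2]), array([100.7, 111.3]), 8.39)
```

```bash
python3 -m jog '[{"dp":[0.01,-0.03,-0.08],"turn":[0,0,0],"fingers":30},{"dp":[0,0,0],"turn":[0,0,0],"fingers":0},{"dp":[0,0,0],"turn":[0,0,0],"fingers":0},{"dp":[0,0,0],"turn":[0,0,0],"fingers":0},{"dp":[0,0,0],"turn":[0,0,0],"fingers":0},{"dp":[0,0,0],"turn":[0,0,0],"fingers":0},{"dp":[0,0,0],"turn":[0,0,0],"fingers":0}]'
```

```text
clock: 4.6
ee_pos: [0.5474, 0.1444, 0.1761]
orientation: [[-0.149, 0.989, 0.0], [0.989, 0.149, -0.0], [-0.0, 0.0, -1.0]]
ft_force: [0.4, -0.6, -0.3]
finger_gap: -0.0001
gripper_force: 0.0
```

Run:
```python
from h import *
f=grab_frame("wrist");save("w3",f["color"]);P=cloud(f)
print(get_obs()["qpos"])
Q=P.reshape(-1,3);u=np.array([-.147,.989]);e=np.array([.989,.147]);d=Q[:,:2]-[.548,.1445]
x=d@e;y=d@u
for lo in(-.05,-.03,.03,.045):
  m=(y>lo)&(y<lo+.012)
  print(lo,[(int(a*1000),round(float(np.median(Q[m&(x>a)&(x<a+.003),2])),4),int((m&(x>a)&(x<a+.003)).sum())) for a in np.arange(-.018,.018,.003)])
```

```text
[ 1.22586112e-01  4.64317435e-01  1.49208825e+00 -3.79050473e-05
  1.18502504e+00 -2.68246556e-02]
-0.05 [(-18, nan, 0), (-15, nan, 0), (-12, nan, 0), (-9, nan, 0), (-6, nan, 0), (-3, 0.1848, 83), (0, 0.1847, 82), (2, nan, 0), (5, nan, 0), (8, nan, 0), (11, nan, 0), (14, nan, 0)]
-0.03 [(-18, nan, 0), (-15, nan, 0), (-12, nan, 0), (-9, nan, 0), (-6, nan, 0), (-3, nan, 0), (0, nan, 0), (2, nan, 0), (5, nan, 0), (8, nan, 0), (11, nan, 0), (14, nan, 0)]
0.03 [(-18, 0.1646, 126), (-15, 0.1671, 139), (-12, 0.1694, 143), (-9, 0.1717, 149), (-6, 0.1811, 153), (-3, 0.1845, 190), (0, 0.1847, 195), (2, 0.1825, 159), (5, 0.1724, 151), (8, 0.1699, 144), (11, 0.1676, 142), (14, 0.1652, 131)]
0.045 [(-18, 0.1635, 210), (-15, 0.166, 230), (-12, 0.1685, 218), (-9, 0.1706, 248), (-6, 0.1739, 239), (-3, 0.1837, 295), (0, 0.1839, 297), (2, 0.1796, 246), (5, 0.1714, 251), (8, 0.1689, 217), (11, 0.1662, 223), (14, 0.1639, 217)]
  return _methods._mean(a, axis=axis, dtype=dtype,
  ret = ret.dtype.type(ret / rcount)
```

View pics/w3.png

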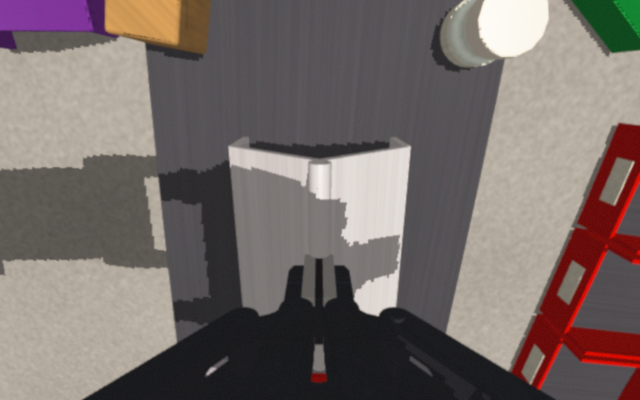

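Run:
```python
from h import *
np.set_printoptions(precision=4,suppress=True)
f=grab_frame("wrist");P=cloud(f)
for r in(180,210,230,240,248,254,258,262,270,280): print(r,[P[r,c] for c in(308,319,330)])
f=grab_frame("scene");x,y=map(int,px(f,[.547,.145,.18]));c=f["color"]
save("s4",cv2.resize(c[y-45:y+35,x-55:x+55],None,fx=7,fy=7,interpolation=2))
```

```text
180 [array([0.5366, 0.1902, 0.1805]), array([0.5411, 0.1922, 0.1853]), array([0.546 , 0.1918, 0.1814])]
210 [array([0.5387, 0.1737, 0.1731]), array([0.5431, 0.1791, 0.1857]), array([0.5482, 0.1781, 0.1811])]
230 [array([0.5401, 0.1637, 0.1735]), array([0.5445, 0.1697, 0.1855]), array([0.5498, 0.1682, 0.1803])]
240 [array([0.5408, 0.1588, 0.1742]), array([0.5452, 0.1647, 0.185 ]), array([nan, nan, nan])]
248 [array([0.5413, 0.1546, 0.1742]), array([0.5458, 0.1606, 0.1848]), array([nan, nan, nan])]
254 [array([0.5415, 0.1555, 0.1821]), array([0.5462, 0.158 , 0.1856]), array([0.5516, 0.1566, 0.1814])]
258 [array([0.5416, 0.1552, 0.1854]), array([0.5466, 0.1556, 0.1849]), array([0.5514, 0.157 , 0.186 ])]
262 [array([0.5417, 0.155 , 0.1888]), array([0.5466, 0.1558, 0.1888]), array([0.5514, 0.1567, 0.1891])]
270 [array([0.5419, 0.1549, 0.1954]), array([0.5466, 0.1558, 0.1957]), array([0.5512, 0.1562, 0.1953])]
280 [array([0.5422, 0.1549, 0.2031]), array([0.5466, 0.1557, 0.2034]), array([0.551 , 0.1564, 0.2034])]
```

View pics/s4.png

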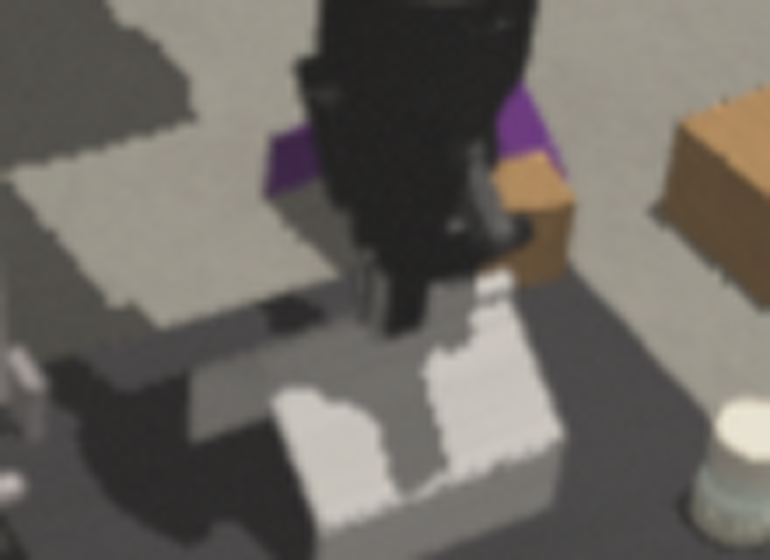

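The scene crop shows the shut fingers over the ridge at (400,300), the cap undisturbed and nothing pinched. The roll is below the flat of the pads. I'll retry a few mm lower, closing gently while watching the force.

```bash
python3 -m jog '[{"dp":[0,0,0],"turn":[0,0,0],"fingers":26},{"dp":[0,0,0],"turn":[0,0,0],"fingers":26},{"dp":[0,0,-0.1],"turn":[0,0,0],"fingers":26},{"dp":[0,0,0],"turn":[0,0,0],"fingers":26}]';python3 -m jog '[{"dp":[0,0,0],"turn":[0,0,0],"fingers":7},{"dp":[0,0,0],"turn":[0,0,0],"fingers":7},{"dp":[0,0,0],"turn":[0,0,0],"fingers":7},{"dp":[0,0,0],"turn":[0,0,0],"fingers":7}]'
```

```text
clock: 5.15
ee_pos: [0.5471, 0.1443, 0.1715]
orientation: [[-0.149, 0.989, -0.001], [0.989, 0.149, -0.0], [0.0, -0.001, -1.0]]
ft_force: [-0.5, 0.2, -0.3]
finger_gap: 0.0261
gripper_force: 0.0
clock: 5.55
ee_pos: [0.5477, 0.1444, 0.1732]
orientation: [[-0.149, 0.989, 0.001], [0.989, 0.149, 0.0], [-0.0, 0.001, -1.0]]
ft_force: [-1.6, -0.3, 6.0]
finger_gap: 0.0076
gripper_force: 9.7
```

```bash
python3 -m jog '[{"dp":[0,0,0],"turn":[0,0,0],"fingers":4},{"dp":[0,0,0],"turn":[0,0,0],"fingers":0},{"dp":[0,0,0],"turn":[0,0,0],"fingers":0}]'
```

```text
clock: 5.85
ee_pos: [0.5488, 0.1446, 0.1751]
orientation: [[-0.149, 0.989, 0.006], [0.989, 0.149, 0.001], [-0.0, 0.006, -1.0]]
ft_force: [-3.2, 0.2, 14.9]
finger_gap: 0.0001
gripper_force: 8.5
```

The pads ride off the roll, because the fingertips hit the slopes before the flat of the pads can reach the roll's middle. Pinching won't work, so I'll push. The open fingers (66 mm) straddle the ridge and bear on both rear slope edges at about COM height, which also squares the cap to the stand's yaw. I'll tilt the tool so the body leans back clear of the ridge.

```bash
python3 -m jog '[{"dp":[0,0,0.6],"turn":[0,0,0],"fingers":3},{"dp":[0,0,0.8],"turn":[0,0,0],"fingers":66},{"dp":[0,0,0.8],"turn":[0,0,-0.4],"fingers":66},{"dp":[-0.05,0.35,0],"turn":[-0.5,-0.05,0],"fingers":66},{"dp":[-0.05,0.35,0],"turn":[-0.5,-0.05,0],"fingers":66},{"dp":[-0.05,0.35,0],"turn":[-0.5,-0.05,0],"fingers":66},{"dp":[-0.05,0.35,0],"turn":[-0.5,-0.05,0],"fingers":66},{"dp":[-0.05,0.33,0],"turn":[-0.5,-0.05,0],"fingers":66},{"dp":[0,0,0],"turn":[-0.5,-0.05,0],"fingers":66},{"dp":[0,0,0],"turn":[-0.5,-0.05,0],"fingers":66},{"dp":[0,0,0],"turn":[0,0,0],"fingers":66}]'
cat > st.py <<'E'
from m import *
def cap():
  f=grab_frame("top");P=cloud(f).reshape(-1,3);d=P[:,:2]-[.5602,.002];x=d@[.995,.0998];y=d@[-.0998,.995]
  z=P[:,2];o=get_obs();e=o["ee_pos"][:2]-[.5602,.002]
  print("t",o["clock"],"tcp stand",e@[.995,.0998],e@[-.0998,.995],o["ee_pos"][2],"q",o["qpos"])
  Y=np.arange(-.21,.24,.01);print([(int(a*1000),int(1000*np.nanmax(z[m])),int(1000*np.mean(x[m&(z>np.nanmax(z[m])-.006)]))) for a in Y if (m:=(abs(x)<.02)&(y>a)&(y<a+.01)&(z<.2)).sum()>2])
  return f
if __name__=="__main__": cap()
E
python3 st.py
python3 - <<'E'
from m import *
f=grab_frame("wrist");P=cloud(f).reshape(-1,3);P=P[(P[:,2]>.14)&(P[:,2]<.2)&(P[:,1]>.08)&(P[:,1]<.22)]
d=P[:,:2]-[.5602,.002];x=d@[.995,.0998];y=d@[-.0998,.995];m=(abs(x)<.048)&(P[:,2]<.188)
print("cap rear",np.percentile(y[m],[1,99,99.8]))
E
```

```text
clock: 6.95
ee_pos: [0.5368, 0.2149, 0.2591]
orientation: [[-0.095, 0.995, 0.04], [0.907, 0.103, -0.409], [-0.41, -0.002, -0.912]]
ft_force: [-0.2, -0.4, 0.1]
finger_gap: 0.0659
gripper_force: 0.0
t 7.0 tcp stand -0.0017749110970105668 0.21366328184388855 0.2594233809162441 q [ 0.4556  0.5311  1.2202 -0.3934  1.5476  0.3929]
[(-210, 170, 4), (-199, 157, -1), (-189, 166, -1), (-179, 161, 0), (-169, 160, -1), (-159, 163, -4), (-149, 157, 0), (-139, 164, -2), (-129, 164, -1), (-119, 160, 0), (-109, 159, 0), (-99, 161, -3), (-89, 163, -1), (-79, 164, -1), (-69, 163, -2), (-59, 161, -1), (-49, 161, -2), (-39, 159, 0), (-29, 161, -1), (-19, 160, -3), (-9, 160, -1), (0, 106, -4), (10, 105, 0), (20, 106, 0), (30, 105, -3), (40, 108, -1), (50, 108, -7), (60, 103, 0), (70, 106, 0), (80, 167, -8), (90, 187, 3), (100, 184, 1), (110, 186, 2), (120, 187, 1), (130, 187, 0), (140, 190, 0), (150, 188, 0), (160, 187, -1), (170, 185, 0), (180, 185, -1), (190, 184, 0), (200, 108, -8), (210, 108, -1), (220, 105, 3), (230, 106, 1)]
cap rear [0.0898 0.1992 0.1999]
```

```bash
python3 -m jog '[{"dp":[0.04,0.08,-0.6],"turn":[0,0,0],"fingers":66},{"dp":[0,0,-0.8],"turn":[0,0,0],"fingers":66},{"dp":[0,0,-0.8],"turn":[0,0,0],"fingers":66},{"dp":[0,0,-0.8],"turn":[0,0,0],"fingers":66},{"dp":[0,0,-0.5],"turn":[0,0,0],"fingers":66},{"dp":[0,0,-0.3],"turn":[0,0,0],"fingers":66},{"dp":[0,0,0],"turn":[0,0,0],"fingers":66}]'
python3 - <<'E'
from h import *
f=grab_frame("wrist");save("w5",f["color"])
E
```

```text
clock: 7.75
ee_pos: [0.5386, 0.216, 0.1071]
orientation: [[-0.092, 0.995, 0.038], [0.908, 0.1, -0.408], [-0.41, -0.003, -0.912]]
ft_force: [-0.8, -0.1, 0.2]
finger_gap: 0.0658
gripper_force: 0.0
```

View pics/w5.png

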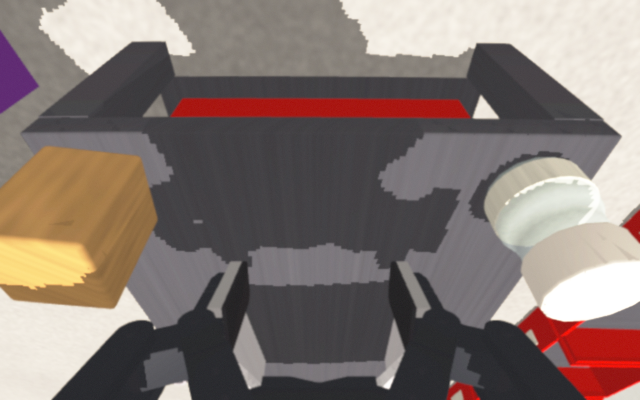

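The wrist view from behind shows the fingers standing between the carton (80,230) and the jar (550,230), clear of both. I'll push along the rail direction.

```bash
python3 -m jog '[{"dp":[0.01,-0.1,0],"turn":[0,0,0],"fingers":66},{"dp":[0.02,-0.2,0],"turn":[0,0,0],"fingers":66},{"dp":[0.02,-0.2,0],"turn":[0,0,0],"fingers":66},{"dp":[0.02,-0.2,0],"turn":[0,0,0],"fingers":66},{"dp":[0.02,-0.2,0],"turn":[0,0,0],"fingers":66},{"dp":[0.02,-0.2,0],"turn":[0,0,0],"fingers":66},{"dp":[0.02,-0.2,0],"turn":[0,0,0],"fingers":66},{"dp":[0.02,-0.2,0],"turn":[0,0,0],"fingers":66},{"dp":[0.02,-0.2,0],"turn":[0,0,0],"fingers":66},{"dp":[0.02,-0.2,0],"turn":[0,0,0],"fingers":66},{"dp":[0.02,-0.2,0],"turn":[0,0,0],"fingers":66}]'
python3 st.py
```

```text
clock: 8.9
ee_pos: [0.5474, 0.1321, 0.108]
orientation: [[-0.093, 0.995, 0.041], [0.907, 0.101, -0.408], [-0.41, -0.001, -0.912]]
ft_force: [-1.0, 4.1, 1.6]
finger_gap: 0.066
gripper_force: 2.0
t 8.95 tcp stand 7.545609679619411e-05 0.12943365871357632 0.10805242974914353 q [ 0.3219  0.6173  1.516  -0.4541  1.1496  0.439 ]
[(-210, 167, -2), (-199, 158, -2), (-189, 162, -1), (-179, 162, -3), (-169, 160, -1), (-159, 159, -1), (-149, 160, -2), (-139, 159, 0), (-129, 159, -1), (-119, 159, 0), (-109, 163, -1), (-99, 165, -2), (-89, 160, -2), (-79, 163, -3), (-69, 166, -3), (-59, 162, -2), (-49, 160, -2), (-39, 157, -1), (-29, 160, -1), (-19, 160, 0), (-9, 159, -1), (0, 110, -10), (10, 110, 1), (20, 189, -8), (30, 189, -7), (40, 189, -6), (50, 185, -6), (60, 188, -6), (70, 187, -6), (80, 187, -6), (90, 186, -6), (100, 188, -3), (110, 189, -4), (120, 187, -4), (130, 185, -2), (140, 108, -3), (150, 199, -1), (200, 101, -15)]
```

The cap moved, but the fingertips slipped inside the open rear end, between its walls. The cap is now about 5 mm towards −x and about −2.5° off. Opening the fingers inside will centre and square it against both walls.

```bash
python3 -m jog '[{"dp":[0,0,0],"turn":[0,0,0],"fingers":70},{"dp":[0,0,0],"turn":[0,0,0],"fingers":74},{"dp":[0,0,0],"turn":[0,0,0],"fingers":78},{"dp":[0,0,0],"turn":[0,0,0],"fingers":78},{"dp":[0,0,0],"turn":[0,0,0],"fingers":78}]'
python3 st.py|cut -c1-2000
python3 - <<'E'
from h import *
f=grab_frame("wrist");save("w6",f["color"])
E
```

```text
clock: 9.45
ee_pos: [0.5468, 0.1327, 0.1077]
orientation: [[-0.093, 0.995, 0.039], [0.907, 0.101, -0.408], [-0.41, -0.002, -0.912]]
ft_force: [-1.2, -0.5, -3.2]
finger_gap: 0.0769
gripper_force: 54.5
t 9.5 tcp stand -0.00012988102253146463 0.1314349532928907 0.10780247957894011 q [ 0.3249  0.6181  1.5149 -0.4526  1.1507  0.4402]
[(-210, 169, 0), (-199, 162, 0), (-189, 159, -2), (-179, 159, 0), (-169, 163, -2), (-159, 164, -2), (-149, 162, -1), (-139, 166, -2), (-129, 158, -1), (-119, 163, -1), (-109, 162, -1), (-99, 162, -2), (-89, 161, -1), (-79, 158, 0), (-69, 166, -3), (-59, 163, -3), (-49, 157, -1), (-39, 162, -2), (-29, 160, -1), (-19, 162, -1), (-9, 156, -1), (0, 106, 0), (10, 108, 1), (20, 182, -7), (30, 186, -6), (40, 188, -6), (50, 185, -6), (60, 187, -3), (70, 189, -6), (80, 187, -5), (90, 186, -5), (100, 186, -3), (110, 188, -4), (120, 187, -5), (130, 187, -3), (140, 106, 1), (150, 197, -3), (200, 102, -17)]
```

View pics/w6.png

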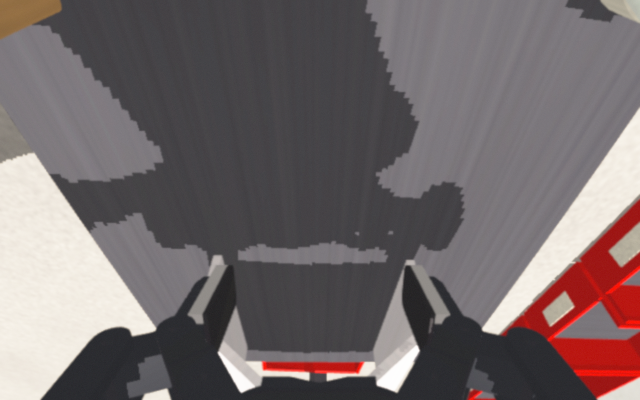

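The fingers now hold the cap from inside: gap 76.9 mm, 54 N on the walls. I'll trim yaw by about +0.03 and x by +2 mm, then slide on.

```bash
python3 -m jog '[{"dp":[0.025,0,0],"turn":[0,0,0.11],"fingers":78},{"dp":[0.025,0,0],"turn":[0,0,0.11],"fingers":78},{"dp":[0.01,-0.1,0],"turn":[0,0,0],"fingers":78},{"dp":[0.02,-0.2,0],"turn":[0,0,0],"fingers":78},{"dp":[0.02,-0.2,0],"turn":[0,0,0],"fingers":78},{"dp":[0.02,-0.2,0],"turn":[0,0,0],"fingers":78},{"dp":[0.02,-0.2,0],"turn":[0,0,0],"fingers":78},{"dp":[0.02,-0.2,0],"turn":[0,0,0],"fingers":78},{"dp":[0.02,-0.2,0],"turn":[0,0,0],"fingers":78},{"dp":[0.02,-0.2,0],"turn":[0,0,0],"fingers":78},{"dp":[0,0,0],"turn":[0,0,0],"fingers":78}]'
python3 st.py
```

```text
clock: 10.65
ee_pos: [0.5554, 0.0711, 0.1083]
orientation: [[-0.116, 0.992, 0.051], [0.904, 0.126, -0.408], [-0.411, -0.001, -0.912]]
ft_force: [-0.7, -0.8, -1.5]
finger_gap: 0.0775
gripper_force: 54.2
t 10.7 tcp stand 0.002085725483158327 0.06971235942305198 0.10816602147654553 q [ 0.2207  0.5877  1.5742 -0.4832  1.0756  0.3472]
[(-210, 165, 0), (-199, 161, -1), (-189, 160, 0), (-179, 164, -4), (-169, 160, -2), (-159, 161, 0), (-149, 159, -2), (-139, 163, -3), (-129, 164, 0), (-119, 163, -2), (-109, 161, -2), (-99, 161, -3), (-89, 163, -1), (-79, 160, -1), (-69, 160, 0), (-59, 160, -1), (-49, 159, 0), (-39, 185, -2), (-29, 186, 0), (-19, 185, -1), (-9, 187, -1), (0, 183, 0), (10, 187, -2), (20, 190, 0), (30, 189, 0), (40, 185, -2), (50, 187, -1), (60, 187, -2), (70, 187, -2), (80, 105, -3), (90, 198, -17), (130, 103, -17), (140, 99, -12), (210, 107, 5), (220, 105, 7), (230, 104, 2)]
```

Aligned: the ridge lies at the same x as the rail to within 1 mm. I'll keep sliding off the shelf.

```bash
python3 -m jog '[{"dp":[0.02,-0.2,0],"turn":[0,0,0],"fingers":78},{"dp":[0.02,-0.2,0],"turn":[0,0,0],"fingers":78},{"dp":[0.02,-0.2,0],"turn":[0,0,0],"fingers":78},{"dp":[0.02,-0.2,0],"turn":[0,0,0],"fingers":78},{"dp":[0.02,-0.2,0],"turn":[0,0,0],"fingers":78},{"dp":[0.02,-0.2,0],"turn":[0,0,0],"fingers":78},{"dp":[0.02,-0.2,0],"turn":[0,0,0],"fingers":78},{"dp":[0.02,-0.2,0],"turn":[0,0,0],"fingers":78},{"dp":[0.02,-0.2,0],"turn":[0,0,0],"fingers":78},{"dp":[0.02,-0.2,0],"turn":[0,0,0],"fingers":78},{"dp":[0.02,-0.2,0],"turn":[0,0,0],"fingers":78},{"dp":[0.02,-0.2,0],"turn":[0,0,0],"fingers":78},{"dp":[0.02,-0.2,0],"turn":[0,0,0],"fingers":78},{"dp":[0.02,-0.2,0],"turn":[0,0,0],"fingers":78},{"dp":[0,0,0],"turn":[0,0,0],"fingers":78}]'
python3 st.py
```

```text
clock: 12.2
ee_pos: [0.5667, -0.0407, 0.1084]
orientation: [[-0.116, 0.992, 0.051], [0.904, 0.126, -0.407], [-0.411, -0.001, -0.912]]
ft_force: [1.2, -1.6, -2.5]
finger_gap: 0.0773
gripper_force: 47.6
t 12.25 tcp stand 0.0023004613620928246 -0.0426784452708072 0.10838742195773893 q [ 0.02    0.5609  1.6259 -0.5162  0.9737  0.1918]
[(-210, 168, -7), (-199, 162, -2), (-189, 162, -1), (-179, 163, -2), (-169, 164, -1), (-159, 174, -5), (-149, 178, -2), (-139, 176, -1), (-129, 179, -2), (-119, 182, -4), (-109, 176, -1), (-99, 183, -3), (-89, 182, 0), (-79, 186, 0), (-69, 187, -1), (-59, 190, -1), (-49, 188, -2), (-39, 158, 0), (-29, 199, -11), (10, 107, -17), (20, 103, -14), (80, 105, 7), (90, 109, 6), (100, 105, 8), (110, 107, 2), (120, 104, 0), (130, 105, -5), (140, 102, -6), (170, 108, 9), (180, 106, 3), (190, 110, 2), (200, 109, 7), (210, 107, 2), (220, 108, -2), (230, 109, 1)]
```

The nose is already on the rail and the rear is still held about 10 mm high. I'll lower it, release and retreat backwards.

```bash
python3 -m jog '[{"dp":[0,0,-0.1],"turn":[0,0,0],"fingers":78},{"dp":[0,0,-0.1],"turn":[0,0,0],"fingers":78},{"dp":[0,0,0],"turn":[0,0,0],"fingers":78}]'; python3 -m jog '[{"dp":[0,0,0],"turn":[0,0,0],"fingers":68},{"dp":[0,0,0],"turn":[0,0,0],"fingers":60},{"dp":[0,0,0],"turn":[0,0,0],"fingers":60},{"dp":[-0.01,0.1,0],"turn":[0,0,0],"fingers":60},{"dp":[-0.01,0.1,0],"turn":[0,0,0],"fingers":60},{"dp":[-0.02,0.2,0],"turn":[0,0,0],"fingers":60},{"dp":[-0.02,0.2,0],"turn":[0,0,0],"fingers":60},{"dp":[0,0,0],"turn":[0,0,0],"fingers":60}]'
python3 st.py
```

```text
clock: 12.55
ee_pos: [0.5663, -0.0392, 0.0995]
orientation: [[-0.117, 0.992, 0.051], [0.905, 0.128, -0.407], [-0.41, -0.002, -0.912]]
ft_force: [1.5, -1.8, -1.6]
finger_gap: 0.0776
gripper_force: 48.9
clock: 13.35
ee_pos: [0.5642, -0.0139, 0.1001]
orientation: [[-0.118, 0.992, 0.052], [0.905, 0.129, -0.406], [-0.409, -0.001, -0.912]]
ft_force: [-0.2, -0.0, -0.2]
finger_gap: 0.0603
gripper_force: 0.0
t 13.4 tcp stand 0.002369496628299651 -0.016725705219773634 0.10011801738615275 q [ 0.0664  0.5749  1.6274 -0.5157  0.9779  0.2381]
[(-210, 173, 7), (-199, 159, -1), (-189, 161, -3), (-179, 165, -4), (-169, 158, -2), (-159, 163, -2), (-149, 177, -4), (-139, 172, -1), (-129, 174, -2), (-119, 174, 0), (-109, 173, 0), (-99, 174, -1), (-89, 178, 0), (-79, 177, 1), (-69, 174, -1), (-59, 174, 0), (-49, 176, -1), (-39, 160, -3), (-29, 166, -2), (-19, 161, -1), (-9, 156, -1), (0, 195, -13), (40, 101, -17), (50, 101, -15), (110, 102, 9), (120, 108, 11), (130, 105, 7), (140, 101, 2), (150, 104, -4), (160, 105, -8), (170, 102, -8), (200, 110, -1), (210, 109, -4), (220, 110, 5), (230, 107, 1)]
```

The ridge is level at z≈173 and spans y −152 to −41, so the cap hangs astride the rail clear of the shelf. Now up, over and behind the keeper.

```bash
python3 -m jog '[{"dp":[0,0.05,0.3],"turn":[0,0,0],"fingers":60},{"dp":[0,0,0.8],"turn":[0,0,0],"fingers":60},{"dp":[0,0,0.9],"turn":[0,0,0],"fingers":60},{"dp":[0,0,0.9],"turn":[0,0,0],"fingers":60},{"dp":[0,0,0.9],"turn":[0,0,0],"fingers":30},{"dp":[0,0,0.9],"turn":[0,0,0],"fingers":0},{"dp":[-0.55,0.06,0],"turn":[0.5,0.05,0],"fingers":0},{"dp":[-0.55,0.06,0],"turn":[0.5,0.05,0],"fingers":0},{"dp":[-0.55,0.06,0],"turn":[0.5,0.05,0],"fingers":0},{"dp":[-0.55,0.06,0],"turn":[0.5,0.05,0],"fingers":0},{"dp":[-0.55,0.06,0],"turn":[0.5,0.05,0],"fingers":0},{"dp":[-0.55,0.06,0],"turn":[0.5,0.05,0],"fingers":0},{"dp":[-0.55,0.06,0],"turn":[0.5,0.05,0],"fingers":0},{"dp":[0,0,0],"turn":[0,0,0],"fingers":0}]'
python3 st.py
python3 - <<'E'
from h import *
for c in("scene","top"):
  f=grab_frame(c)
  for m in mark_of("keeper_tip",c)[:2]:
    p=pt(f,*m["location"],z=.2285);d=p[:2]-[.5602,.002];print(c,m["score"],m["location"],d@[.995,.0998],d@[-.0998,.995])
f=grab_frame("scene");x,y=map(int,px(f,[.55,-.03,.18]));c=f["color"]
save("s7",cv2.resize(c[y-75:y+75,x-95:x+95],None,fx=4,fy=4,interpolation=2))
E
```

```text
clock: 14.8
ee_pos: [0.4085, 0.003, 0.2893]
orientation: [[-0.124, 0.992, 0.012], [0.992, 0.124, 0.002], [0.0, 0.012, -1.0]]
ft_force: [-0.3, -0.3, 0.1]
finger_gap: 0.0003
gripper_force: 0.0
t 14.85 tcp stand -0.1494522527606712 0.015897581283459403 0.2892718939912256 q [-0.1824  0.0734  1.7084  0.0027  1.3469 -0.3068]
[(-210, 168, 3), (-199, 164, -2), (-189, 158, -1), (-179, 162, -2), (-169, 166, -2), (-159, 161, -1), (-149, 172, 0), (-139, 179, -1), (-129, 177, -1), (-119, 172, -1), (-109, 177, -1), (-99, 172, -1), (-89, 176, -3), (-79, 173, 0), (-69, 171, 0), (-59, 175, 0), (-49, 173, -1), (-39, 161, 0), (-29, 160, -1), (-19, 164, -1), (-9, 160, -2), (0, 106, 6), (10, 106, 3), (20, 108, 6), (30, 107, 9), (40, 105, 16), (50, 107, 16), (60, 101, 17), (70, 111, 11), (80, 103, 5), (90, 106, 2), (100, 107, -4), (110, 105, -2), (120, 107, -5), (130, 106, 0), (140, 106, 0), (150, 108, 0), (160, 108, -3), (170, 106, -3), (180, 106, 0), (190, 106, -3), (200, 110, -11), (210, 104, 1), (220, 109, 0), (230, 109, -2)]
scene 0.62 [239.3, 283.7] 0.11131163786620596 -0.134139225920605
scene 0.43 [166.0, 306.0] -0.10688270676066652 0.011237615481982068
```

View pics/s7.png

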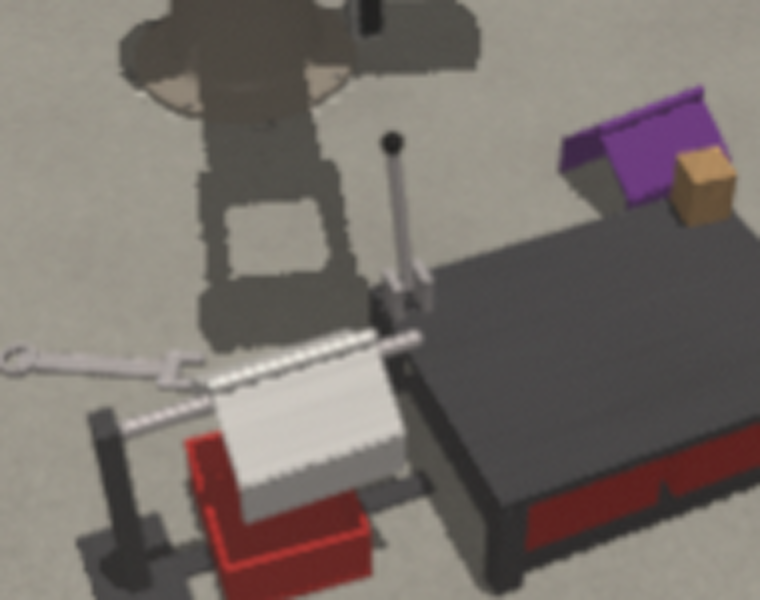

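The scene crop shows the cap astride the rail (310,410), clear of the shelf, and the keeper tip at (392,142) still open. I'll lower behind it and push away from the robot.

```bash
python3 -m jog '[{"dp":[0,0.05,-0.7],"turn":[0,0,0],"fingers":0},{"dp":[0,0,-0.7],"turn":[0,0,0],"fingers":0},{"dp":[0,0,-0.7],"turn":[0,0,0],"fingers":0},{"dp":[0.3,0.03,0],"turn":[0,0,0],"fingers":0},{"dp":[0.3,0.03,0],"turn":[0,0,0],"fingers":0},{"dp":[0.2,0.02,0],"turn":[0,0,0],"fingers":0},{"dp":[0.2,0.02,0],"turn":[0,0,0],"fingers":0},{"dp":[0.2,0.02,0],"turn":[0,0,0],"fingers":0},{"dp":[0.2,0.02,0],"turn":[0,0,0],"fingers":0},{"dp":[0.2,0.02,0],"turn":[0,0,0],"fingers":0},{"dp":[0.2,0.02,0],"turn":[0,0,0],"fingers":0},{"dp":[0.2,0.02,0],"turn":[0,0,0],"fingers":0},{"dp":[0,0,0],"turn":[0,0,0],"fingers":0}]'
cat > k.py <<'E'
from h import *
f=grab_frame("scene");P=cloud(f).reshape(-1,3);d=P[:,:2]-[.5602,.002];x=d@[.995,.0998];y=d@[-.0998,.995]
m=(y>.008)&(y<.028)&(x>-.12)&(x<.06)&(P[:,2]>.112)
c=f["color"].reshape(-1,3)
i=np.flatnonzero(m)[::6]
print([(int(x[j]*1000),int(P[j,2]*1000)) for j in i][:60],get_obs()["ee_pos"])
E
python3 k.py
```

```text
clock: 16.4
ee_pos: [0.4912, 0.0136, 0.204]
orientation: [[-0.125, 0.992, 0.011], [0.992, 0.125, 0.001], [-0.0, 0.011, -1.0]]
ft_force: [-0.9, 0.0, -0.9]
finger_gap: 0.0002
gripper_force: 0.0
[(-87, 558), (-78, 560), (-77, 560), (-71, 560), (-71, 560), (-66, 560), (-64, 559), (-60, 559), (-59, 559), (-60, 558), (-55, 558), (-56, 556), (-53, 556), (-51, 556), (-52, 554), (-49, 553), (-47, 554), (-46, 552), (-43, 552), (-45, 551), (-42, 550), (-43, 549), (-40, 548), (-41, 547), (-42, 546), (-36, 547), (-40, 544), (-36, 544), (-37, 543), (-33, 543), (-35, 541), (-37, 539), (-34, 539), (-36, 537), (-32, 537), (-31, 536), (-33, 535), (-28, 535), (-31, 533), (-27, 532), (-29, 531), (-32, 529), (-26, 529), (-29, 527), (-33, 524), (-29, 524), (-30, 523), (-27, 522), (-29, 521), (-27, 520), (-28, 518), (-30, 516), (-25, 516), (-28, 514), (-30, 512), (-27, 511), (-33, 508), (-29, 508), (-32, 506), (-33, 504)] [0.49052714 0.0136066  0.20393039]
```

```bash
sed -i 's/(P\[:,2\]>.112)/(P[:,2]>.112)\&(P[:,2]<.245)/; s/::6/::3/' k.py; python3 k.py
```

```text
[(-82, 236), (-59, 236), (-62, 231), (-57, 232), (-55, 232), (-56, 231), (-57, 228), (-55, 229), (-53, 229), (-62, 221), (-45, 233), (-40, 235), (-45, 231), (-42, 230), (-57, 218), (-39, 231), (-65, 208), (-37, 229), (-62, 207), (-39, 225), (-39, 222), (-42, 219), (-46, 212), (-48, 208), (-47, 206), (-46, 205), (-49, 199), (-50, 196), (-55, 189), (-52, 189), (-53, 185), (-58, 177), (-62, 171), (-61, 169), (-60, 167), (-59, 166), (-63, 159), (-64, 156), (-70, 147), (-67, 146), (-67, 144), (-74, 136), (-72, 135), (-72, 132), (-70, 135), (-70, 131), (-76, 127), (-85, 114), (-69, 127), (-73, 124), (-68, 124), (-67, 121), (-70, 115)] [0.49015152 0.01362858 0.20396439]
```

The keeper is about 0.37 past upright and still resting. I'll push on a little.

```bash
python3 -m jog '[{"dp":[0.2,0.02,0],"turn":[0,0,0],"fingers":0},{"dp":[0.2,0.02,0],"turn":[0,0,0],"fingers":0},{"dp":[0.2,0.02,0],"turn":[0,0,0],"fingers":0},{"dp":[0.2,0.02,0],"turn":[0,0,0],"fingers":0},{"dp":[0.2,0.02,0],"turn":[0,0,0],"fingers":0},{"dp":[0,0,0],"turn":[0,0,0],"fingers":0},{"dp":[0,0,0],"turn":[0,0,0],"fingers":0},{"dp":[0,0,0],"turn":[0,0,0],"fingers":0}]'; python3 k.py
```

```text
clock: 17.3
ee_pos: [0.5299, 0.0176, 0.2041]
orientation: [[-0.125, 0.992, 0.01], [0.992, 0.125, 0.001], [-0.0, 0.011, -1.0]]
ft_force: [-0.3, 0.8, -0.1]
finger_gap: 0.0
gripper_force: 0.0
[(-24, 237), (-22, 235), (-20, 233), (-18, 231), (-15, 233), (-15, 231), (-20, 226), (-17, 226), (-23, 221), (-15, 226), (-16, 222), (-15, 223), (-16, 220), (-19, 217), (-19, 215), (-23, 211), (-16, 214), (-22, 208), (-22, 206), (-91, 128), (-92, 123), (-93, 119), (-79, 130), (-79, 127), (-81, 125), (-79, 123), (-69, 130), (-72, 129), (-69, 129), (-73, 125), (-59, 136), (-71, 123), (-52, 138), (-66, 123), (-47, 139), (-39, 144), (-38, 145), (-30, 150), (-32, 146), (-20, 155), (-24, 149), (-13, 158), (-17, 152), (-5, 161), (-11, 153), (0, 163), (-4, 156), (8, 167), (18, 175), (7, 163), (22, 176), (21, 172), (22, 173), (23, 170), (25, 170), (26, 169), (26, 166)] [0.52990369 0.01760542 0.20410759]
```

```bash
python3 -m jog '[{"dp":[0,0,0.5],"turn":[0,0,0],"fingers":0},{"dp":[-0.3,0,0.5],"turn":[0,0,0],"fingers":0},{"dp":[-0.6,0,0.5],"turn":[0,0,0],"fingers":0},{"dp":[-0.6,0,0],"turn":[0,0,0],"fingers":0},{"dp":[-0.6,0,0],"turn":[0,0,0],"fingers":0},{"dp":[0,0,0],"turn":[0,0,0],"fingers":0},{"dp":[0,0,0],"turn":[0,0,0],"fingers":0}]'; python3 k.py
```

```text
clock: 18.05
ee_pos: [0.4463, 0.0176, 0.2646]
orientation: [[-0.125, 0.992, 0.012], [0.992, 0.125, 0.001], [-0.0, 0.012, -1.0]]
ft_force: [0.5, -0.3, -0.1]
finger_gap: 0.0004
gripper_force: 0.0
[(-94, 128), (-88, 131), (-88, 127), (-91, 121), (-79, 130), (-77, 129), (-70, 132), (-81, 124), (-72, 129), (-81, 122), (-78, 121), (-68, 128), (-72, 124), (-72, 122), (-71, 123), (-69, 122), (-69, 118), (-64, 124), (-68, 116), (-62, 123), (-57, 124), (-54, 124), (-51, 124), (-47, 125), (-49, 120), (-42, 124), (-40, 123), (-36, 124), (-34, 122), (-29, 125), (-29, 122), (-26, 122), (-20, 125), (-19, 123), (-16, 122), (-12, 125), (-12, 122), (-5, 126), (-2, 127), (-3, 123), (0, 123), (4, 125), (7, 126), (6, 121), (13, 126), (16, 126), (16, 123), (20, 124), (25, 126), (26, 125), (31, 127), (32, 127), (34, 126), (35, 124), (34, 122), (38, 123), (38, 118)] [0.44674105 0.01747288 0.2644504 ]
```

```bash
python3 -m jog '[{"dp":[-0.3,0,0.6],"turn":[0,0,0],"fingers":0},{"dp":[0,0,0],"turn":[0,0,0],"fingers":0},{"dp":[0,0,0],"turn":[0,0,0],"fingers":0}]'; python3 st.py
python3 - <<'E'
from h import *
f=grab_frame("scene");save("s8",cv2.resize(f["color"][130:330,80:480],None,fx=2,fy=2,interpolation=2))
E
```

```text
clock: 18.4
ee_pos: [0.435, 0.0175, 0.288]
orientation: [[-0.125, 0.992, 0.012], [0.992, 0.125, 0.001], [-0.0, 0.012, -1.0]]
ft_force: [-1.1, -0.1, -0.5]
finger_gap: -0.0002
gripper_force: 0.0
t 18.45 tcp stand -0.12328245771126786 0.027976100913336455 0.2874940594139735 q [-0.1382  0.1252  1.6544  0.0028  1.3517 -0.2642]
[(-210, 167, 1), (-199, 158, -2), (-189, 166, -2), (-179, 161, 0), (-169, 161, -2), (-159, 166, 0), (-149, 178, -3), (-139, 173, 0), (-129, 175, -1), (-119, 177, -3), (-109, 175, 0), (-99, 173, -1), (-89, 175, 0), (-79, 175, -1), (-69, 173, 1), (-59, 174, 2), (-49, 172, 0), (-39, 160, 7), (110, 104, 16), (120, 108, 1), (130, 106, 0), (140, 108, 1), (150, 105, 1), (160, 108, -2), (170, 108, -3), (180, 109, -4), (190, 108, -2), (200, 106, 0), (210, 108, -3), (220, 107, 1), (230, 107, 0)]
```

View pics/s8.png

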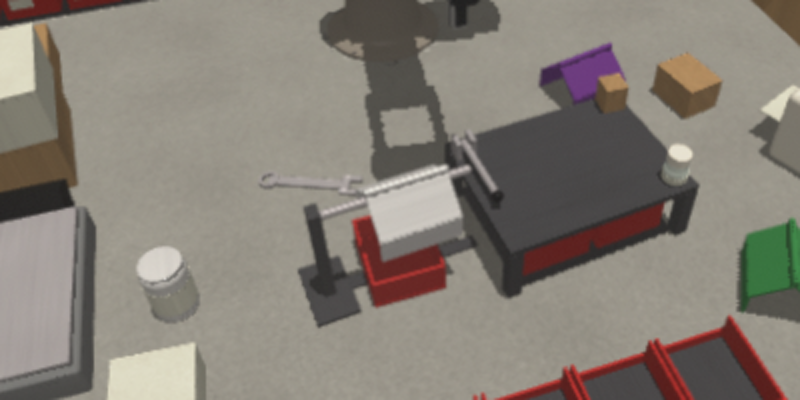

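The final crop shows the cap hanging on the rail (415,215), the keeper flat across the shelf (480,165), and the bystanders where they were.

```bash
python3 -c "
from station import *;print(job_done())"
```

```text
the job is handed in; nothing more can be done
None
```

The job is handed in at about 18 s of the 72 s limit: the grey cap hangs level astride the rail, about 40 mm clear of the shelf, the keeper lies shut behind it, and the bystanders look unmoved in the last picture.

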